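# Back cover into the notebook clamp, three clicks, and hold

## Robot

A 6-joint arm with a two-finger parallel gripper is mounted at the origin on the work surface. World frame = base frame: x ahead of the robot, y to its left, z up, the work surface at z = 0. Lengths are in m, angles in rad, forces in N, time in s.
With the tool pointing down it reaches from about 0.4 to 0.825 m from the base axis. Payload 7 kg.
Tool frame: the origin (TCP) lies midway between the tips of the shut fingers; the grasp point (between the pads) lies 19 mm behind it; z points along the fingers, x is the direction in which the jaws open and shut, and the axes are right-handed (so a half turn about z gives the same grasp; the last joint's range is limited). The gripper opens to 88 mm and grips with 3 to 60 N. Pads are 19 mm wide; open, the fingers measure 130 mm over their backs; the gripper's body (78 mm by 193 mm) begins 47 mm behind the grasp point.
Start: joints at [1.501, 0.359, 0.012, 0, -1.224, -0.288], TCP at [0.236, 0.632, 0.227] pointing down, gripper open.
Joint ranges: [-3.07, 3.07], [-1.43, 2.12], [-1.02, 1.25], [-3.03, 1.67], [-3.05, -0], [-3.03, 3.03]. Speed limits (rad/s): [2.39, 2.39, 3.01, 3.14, 3.14, 3.14].

## Interface

Orientations are given as [roll, pitch, yaw] about the fixed x, y, z axes, in that order (R = Rz(yaw) Ry(pitch) Rx(roll)).
In Python, from station import status, eyes, workorder gives the robot as it stands.
- The arm moves only by the shell command python3 -m jog 'ROWS' [OPENING] [FORCE]. ROWS is JSON, a list of rows, each a list of 6 numbers: the shift along the world's x, y, z in mm, then the turn, a rotation vector about the world's x, y, z in rad. A call has 1 to 12 rows; each row shifts and turns the pose as measured when the row begins; what a row does not reach is not made up. A row lasts 1/10 s, in which the tool goes at most 50 mm and 8.59 degrees, less where a joint would pass 70% of its speed; a pose out of reach is approached as far as the arm can. A call with a gripper value outside its range is refused whole. OPENING is the opening, from 0 (shut) to 1 (fully open), set as the call begins (- or left out, the last holds). The fingers move at their own pace and stop on an object; FORCE is the grip in N (left out, the last holds). Time passes only in rows, so rows that do not move let the fingers close. It gives the time, the measured TCP pose, the force and the opening at its end, in the units of the state.
- status.get_state(): the state, without advancing time (a new reading comes with each control period).
- eyes.grab_frame(name): name is "scene" or "side" or "wrist"; returns the picture (480x640x3 uint8, blue, green, red); there is no depth.
- eyes.calibration(name): a dict with "camera_matrix" (3x3 intrinsics, pixels), "k1" (the pictures are not rectified: a ray, as slopes to the right and down, at radius r is drawn at 1 + k1 r^2 times it, then the intrinsics apply), "cam_to_world" (4x4, takes a point from camera to world coordinates); the wrist camera has in their place "hand_eye" (4x4, takes a point from camera to tool coordinates, whose origin is the TCP and whose axes are the tool frame's). Camera axes: x right, y up, looking along -z (the intrinsics and any distortion apply to the point x, -y, -z); pixel columns grow to the right and rows downward; lengths in m; the calibration is good to about 2 mm. A picture is of the moment at which its call begins: read the wrist's pose just before it. calibration takes no time and is no camera call.
- workorder.job_done(): hands the job in, once; it reports no verdict.
The state is a dict: "t": time; "q": joint angles; "qd": joint speeds; "joint_efforts": joint torques, N m; "eef_pos": TCP position; "ee_rot": TCP orientation; "force": force on the tool from outside, world axes, zero at the start; "moment": the same for the moment, N m; "width": finger opening in m.
Only numpy, scipy, OpenCV 4.12 (cv2) and the standard library are available. Lean on these libraries where they do the work, as an engineer would, in place of code of your own. Each camera call takes 0.05 s, during which the arm holds its last target. There are 200 camera calls.

## Task

A small notebook stands in the bench clamp waiting for its back cover. From the rack take the one wooden board that matches the notebook's front cover in width and height, stand it upright in the gap between the pages and the jaw, lined up with the notebook, and let go of it. Then swing the clamp's ratchet handle exactly three clicks from rest, no further, and finish while still holding the handle there, as it springs back when let go; leave the other boards and the things on the bench alone.

Things in the scene. Friction and masses are not known exactly. Their poses are not given: they have to be found in the camera images.
- clamp: Bench clamp, fixed: wooden bed 150 mm (x) by 270 (y, -150 to +120), 20 thick, squeezing along its y. Origin on the bench, z up. Along y, in mm: fence face at +84 (110 wide, top at height 65), notebook +45 to +83, free gap +27 to +45, jaw. A fixed pawl housing, 22 by 24 mm, top at height 50, stands at x = +57, y = -105.
- clamp_slot (a point): Middle of the free gap on the bed's top, 20 mm above the bench (clamp x = 0, y = +36), axes as the clamp's: the centre of the new board's underside goes here, its width along x. The gap is 18 mm wide in y for the 10 mm board.
- clamp_pivot (a point): The handle's upright pivot axis, at clamp x = 0, y = -105 mm, 53 mm above the bench.
- jaw: Moving jaw: wooden plate 100 mm (x) by 12 (y), top 65 mm above the bench, on a spring (1.2 N/mm). Origin at the middle of its underside, 21 mm above the bench, clamp y = +21 at rest. It advances along clamp +y by 16 mm per rad of handle turn, 12 mm in three clicks, and then nips board and notebook lightly against the fence.
- book: The notebook, loose, standing in the clamp on its bottom edge: wooden front cover 60 mm wide (x), 10 thick (y), 100 high (z) on the fence side; pages 53 wide, 28 thick, 96 high on the jaw side. 38 mm thick in all; origin at the centre of its underside; axes as the clamp's. About 160 g.
- board_full: Wooden board 60 mm wide (its x), 10 mm thick (its y), 100 mm high (its z): the one that matches the front cover. About 60 g. Origin at the centre of its underside. Stands in one of the rack's three slots.
- board_narrow: Wooden board 42 mm wide, 10 mm thick, 100 mm high; does not match (too narrow). Axes and origin likewise.
- board_low: Wooden board 60 mm wide, 10 mm thick, only 74 mm high; does not match (too low). Axes and origin likewise.
- rack: Wooden rack, fixed, base 80 mm (x) by 165 (y), origin under its centre. Three slots along its x, open at both ends, at y = -50, 0, +50 mm, each 12.6 mm wide, floor 12 mm above the bench, ribs 70 mm long (x) up to 40 mm above the bench. The boards stand in them in any order, their width along the rack's x.
- handle: The handle's upright round wooden grip, 24 mm across, 52 mm tall, turning freely on its stem at the end of a flat steel arm 100 mm from the pivot. Origin at the centre of its foot, 53 mm above the bench. At rest the arm points from the pivot along clamp -y turned 0.62 rad towards clamp -x; advancing is counter-clockwise seen from above, the grip moving in a level circle towards clamp +x.
- ratchet (a joint): Turn of the handle, rad: 0 at rest on its stop (as it starts), growing as it advances. A pawl rides over one tooth per click: tooth tops at 0.14, 0.38, 0.62, 0.86, then a notch after each, at 0.26, 0.50, 0.74, 0.98. The push at the grip steps up to about 7 N on leaving rest or a notch and eases to 3-4 N as the pawl falls in the next. A spring returns it to 0 when let go. Stop: 1.25.
- glue_jar: Bystander: closed glue jar, 64 mm across, 85 mm high, on the bench. Origin under its centre.
- brush: Bystander: glue brush lying on the bench, 180 mm long.
- hammer: Bystander: hammer lying on the bench, 240 mm long.
- big_book: Bystander: bound book lying flat, 150 by 210 mm, 40 mm thick. Origin under its centre.

How it is judged:
By the outcome, as a careful person would: the job done as asked, in the order asked, and still so for the second after the job is handed in, while the arm keeps its last pose, push and grip.
It also fails if it takes over 64 s, if anything falls off the work surface, if the arm or the gripper's body presses on something with over 40 N, if the wrist force passes 120 N, or if a joint passes its speed limit or range.

## Working session

There is one attempt and no reset: what is moved stays moved. The work goes in short steps, Python scripts to look and compute and a shell command to move; the robot and the scene stay as the last step left them, time stands still between calls to the robot, and variables do not carry over. Pictures are saved under pics/ and viewed, about 8 in all and at most 12, crops included, and the job is handed in when it is done.

```bash
ls; mkdir -p pics; python3 - <<'E'
from station import status, eyes
import cv2,numpy as np
s=status.get_state(); print({k:np.round(v,3).tolist() for k,v in s.items()})
for n in ["scene","side"]:
    cv2.imwrite(f"pics/{n}0.png",eyes.grab_frame(n)); c=eyes.calibration(n)
    print(n,{k:np.round(v,4).tolist() for k,v in c.items()})
cv2.imwrite("pics/wrist0.png",eyes.grab_frame("wrist")); print({k:np.round(v,4).tolist() for k,v in eyes.calibration("wrist").items()})
E
```

```text
pics
{'t': 0.0, 'q': [1.501, 0.359, 0.011, -0.0, -1.224, -0.288], 'qd': [0.0, -0.0, -0.0, -0.0, -0.001, -0.001], 'joint_efforts': [-0.002, -58.272, 29.305, 6.997, 0.007, -0.0], 'eef_pos': [0.236, 0.632, 0.226], 'ee_rot': [-3.141, -0.002, -1.929], 'force': [0.002, 0.275, 0.804], 'moment': [-0.046, 0.034, 0.025], 'width': 0.088}
scene {'camera_matrix': [[490.1014, 0.0, 315.1027], [0.0, 490.1014, 239.0914], [0.0, 0.0, 1.0]], 'k1': -0.1054, 'cam_to_world': [[-0.8595, -0.2929, 0.4189, 1.0067], [0.5111, -0.5057, 0.695, 0.6948], [0.0083, 0.8115, 0.5843, 0.6445], [0.0, 0.0, 0.0, 1.0]]}
side {'camera_matrix': [[512.7134, 0.0, 317.1641], [0.0, 512.7134, 248.7677], [0.0, 0.0, 1.0]], 'k1': -0.0612, 'cam_to_world': [[0.8122, 0.4154, -0.4095, 0.0659], [-0.5832, 0.5639, -0.5847, -0.7091], [-0.012, 0.7138, 0.7003, 0.9166], [0.0, 0.0, 0.0, 1.0]]}
{'camera_matrix': [[403.6543, 0.0, 314.7374], [0.0, 403.6543, 239.3544], [0.0, 0.0, 1.0]], 'k1': 0.0088, 'hand_eye': [[1.0, 0.0002, 0.0009, -0.0012], [0.0004, -0.9631, -0.269, -0.0726], [0.0008, 0.269, -0.9631, -0.1576], [0.0, 0.0, 0.0, 1.0]]}
```

View pics/scene0.png

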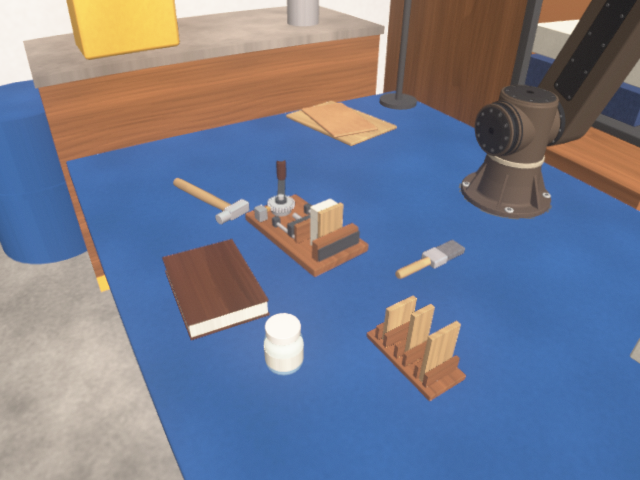

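View pics/side0.png

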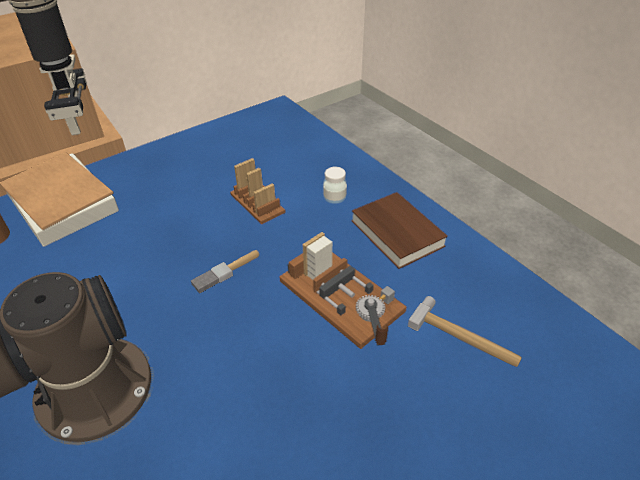

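The scene view shows the rack around (417,345), with low, narrow and full boards from far-left to near-right, and the clamp around (305,230). In the side view the rack is near (257,190) and the clamp near (343,290). Next I'll enlarge both in both views.

```bash
python3 - <<'E'
import cv2,numpy as np
def crop(n,x,y,w,h):
    k=min(400/w,300/h); k=int(k*2)/2
    i=cv2.resize(cv2.imread(f"pics/{n}0.png")[y:y+h,x:x+w],None,fx=k,fy=k,interpolation=cv2.INTER_CUBIC)
    for a in range((x+9)//10*10,x+w,10):
        X=int((a-x)*k);cv2.line(i,(X,0),(X,4 if a%50 else 12),(0,255,255),1)
        if a%20==0: cv2.putText(i,str(a),(X+1,14),0,.33,(0,255,255),1)
    for b in range((y+9)//10*10,y+h,10):
        Y=int((b-y)*k);cv2.line(i,(0,Y),(4 if b%50 else 12,Y),(0,255,255),1)
        if b%20==0: cv2.putText(i,str(b),(5,Y+4),0,.33,(0,255,255),1)
    o=np.zeros((300,400,3),np.uint8);o[:i.shape[0],:i.shape[1]]=i;return o
o=np.vstack([np.hstack([crop("scene",360,290,110,105),crop("scene",240,155,132,117)]),np.hstack([crop("side",225,153,75,75),crop("side",275,230,140,120)])])
cv2.imwrite("pics/crops.png",o)
E
```

```text
(no output)
```

View pics/crops.png

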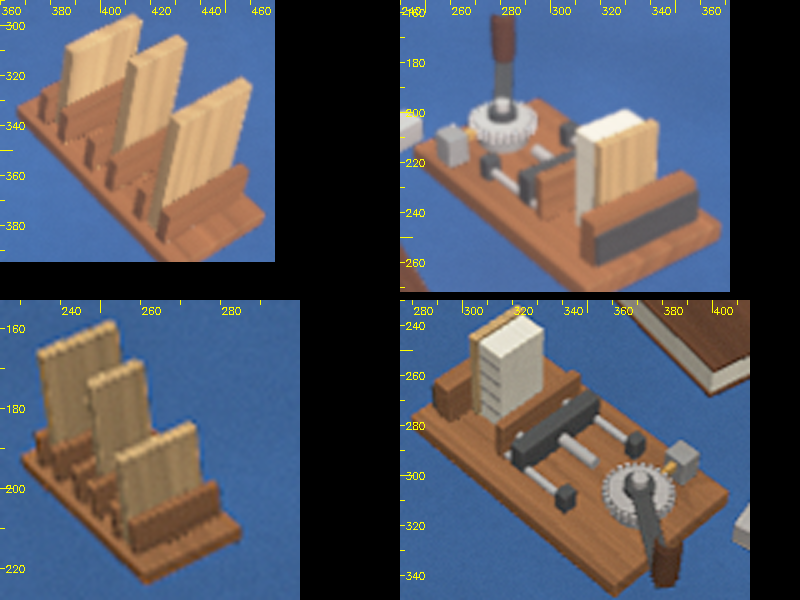

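The full board is nearest the scene camera (top edge (430,336)–(460,323)); in the side view it is the farthest one (top (234,166)–(254,158)). The handle is at (281,165) in scene and (381,335) in side. Now I cast rays for rough poses.

```bash
cat > h.py <<'E'
import numpy as np,cv2
from station import status,eyes
from scipy.spatial.transform import Rotation as R
def cal(n,st=None):
    c=eyes.calibration(n)
    if n=="wrist":
        T=np.eye(4);T[:3,:3]=R.from_euler('xyz',st["ee_rot"]).as_matrix();T[:3,3]=st["eef_pos"]
        M=T@np.array(c["hand_eye"])
    else: M=np.array(c["cam_to_world"])
    return np.array(c["camera_matrix"]),c["k1"],M
def plane(C,uv,z):
    K,k,M=C
    uv=np.asarray(uv,float).reshape(-1,1,2)
    p=cv2.undistortPoints(uv,K,np.array([k,0,0,0.])).reshape(-1,2)
    d=np.c_[p[:,0],-p[:,1],-np.ones(len(p))]@M[:3,:3].T
    o=M[:3,3];return o+d*((z-o[2])/d[:,2])[:,None]
def proj(C,P):
    K,k,M=C
    p=(np.atleast_2d(P)-M[:3,3])@M[:3,:3]
    p=p*[1,-1,-1]
    return cv2.projectPoints(p,np.zeros(3),np.zeros(3),K,np.array([k,0,0,0.]))[0].reshape(-1,2)
E
python3 - <<'E'
from h import *
np.set_printoptions(precision=4,suppress=True)
S,D=cal("scene"),cal("side")
print("board scene",plane(S,[(429.6,336),(460,322.8)],.112))
print("board side",plane(D,[(234.5,166.3),(253.75,158.5)],.112))
print("clamp scene L,R,B",plane(S,[(246,214),(368,246),(316,268)],.02))
print("clamp side L,R,B",plane(D,[(279.8,276),(406,306),(362,342)],.02))
print("grip top scene/side",plane(S,[(281,161)],.105),plane(D,[(382,320)],.105))
print("book cover top scene",plane(S,[(318,210),(343,203)],.12))
print("jar scene",plane(S,[(283,323)],.085), "brush",plane(S,[(400,273),(463,249)],.01))
E
```

```text
board scene [[0.6038 0.3562 0.112 ]
 [0.5455 0.3596 0.112 ]]
board side [[0.5421 0.3532 0.112 ]
 [0.6026 0.3537 0.112 ]]
clamp scene L,R,B [[ 0.6479 -0.2161  0.02  ]
 [ 0.4738  0.0306  0.02  ]
 [ 0.6084  0.0386  0.02  ]]
clamp side L,R,B [[ 0.465   0.0172  0.02  ]
 [ 0.6437 -0.2274  0.02  ]
 [ 0.5026 -0.2446  0.02  ]]
grip top scene/side [[ 0.5258 -0.2671  0.105 ]] [[ 0.5264 -0.2712  0.105 ]]
book cover top scene [[ 0.5749 -0.0116  0.12  ]
 [ 0.5168 -0.009   0.12  ]]
jar scene [[0.7656 0.1991 0.085 ]] brush [[0.4628 0.128  0.01  ]
 [0.2911 0.1339 0.01  ]]
```

View pics/wrist0.png

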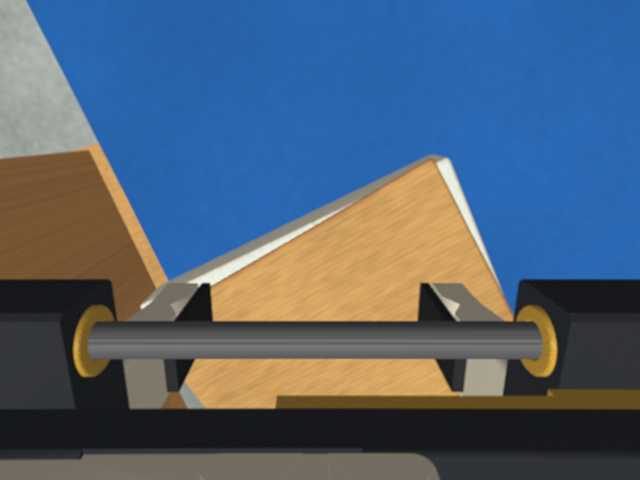

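The wrist view shows only the cardboard stack, with the gripper hiding everything below row 290. The two fixed cameras agree to a few mm: the full board is near (0.574, 0.356), the clamp near (0.557, -0.083) with yaw about 0.14. I'll move over the rack for a wrist view. I plan to grip the board by its narrow edges, since the notebook is just as tall.

```bash
python3 -m jog '[[28,-25,6,0,0,-0.101],[28,-25,6,0,0,-0.101],[28,-25,6,0,0,-0.101],[28,-25,6,0,0,-0.101],[28,-25,6,0,0,-0.101],[28,-25,6,0,0,-0.101],[28,-25,6,0,0,-0.101],[28,-25,6,0,0,-0.101],[28,-25,6,0,0,-0.101],[28,-25,6,0,0,-0.101],[28,-25,6,0,0,-0.101],[28,-25,6,0,0,-0.101]]' 1
python3 -m jog '[[0,0,0,0,0,0],[0,0,0,0,0,0]]'
python3 - <<'E'
from h import *
s=status.get_state();print(s["q"]);np.save("w1.npy",np.r_[s["eef_pos"],s["ee_rot"]])
cv2.imwrite("pics/w1.png",eyes.grab_frame("wrist"))
E
```

```text
t: 1.35
eef_pos: [0.5779, 0.3204, 0.295]
ee_rot: [-3.139, -0.01, 3.103]
force: [0.0, -0.1, -0.4]
width: 0.0873
t: 1.55
eef_pos: [0.5811, 0.3165, 0.2946]
ee_rot: [-3.138, -0.01, 3.094]
force: [-0.8, 0.5, 0.0]
width: 0.0874
[ 0.78979511  0.31146201  0.09877547 -0.00506734 -1.36722688 -0.8364912 ]
```

View pics/w1.png

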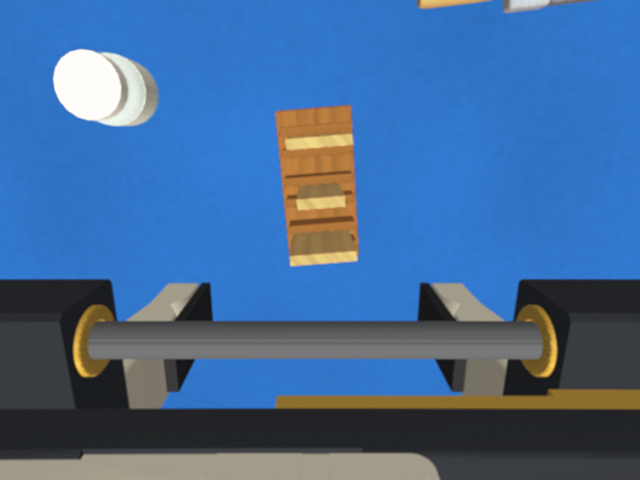

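The wrist view shows all three boards: low at (319,143), narrow at (320,203), and the full board's bright top strip at (290–357, 253–265). I'll fit that strip and project it onto z = 0.112.

```bash
cat >> h.py <<'E'
def strip(im,roi,lo=(90,140,185),hi=(255,255,255)):
    x0,y0,x1,y1=roi
    m=cv2.inRange(im[y0:y1,x0:x1],lo,hi)
    c=max(cv2.findContours(m,0,2)[0],key=cv2.contourArea)
    r=cv2.minAreaRect(c);b=cv2.boxPoints(r)+[x0,y0]
    return r,b
E
python3 - <<'E'
from h import *
np.set_printoptions(precision=4,suppress=True)
im=cv2.imread("pics/w1.png");v=np.load("w1.npy")
C=cal("wrist",dict(eef_pos=v[:3],ee_rot=v[3:]))
print(im[258,300:350:10].tolist(),im[240,300:350:10].tolist())
for roi,z in [((270,225,380,275),.112),((270,185,380,220),.112),((270,130,380,158),.086)]:
    r,b=strip(im,roi);p=plane(C,b,z)[:,:2];print(b.tolist())
    m=p.mean(0);e=[p[1]-p[0],p[2]-p[1]];L=max(e,key=np.linalg.norm)
    print("centre",m,"L",np.linalg.norm(L),np.linalg.norm(min(e,key=np.linalg.norm)),"yaw",np.arctan(L[1]/L[0]))
E
```

```text
[[129, 208, 233], [115, 184, 216], [129, 209, 234], [124, 198, 227], [126, 203, 230]] [[72, 115, 145], [70, 111, 140], [70, 113, 144], [69, 112, 140], [69, 113, 140]]
[[289.33512115478516, 255.52273559570312], [355.8670196533203, 250.30455017089844], [356.6679382324219, 260.51624298095703], [290.1360397338867, 265.7344284057617]]
centre [0.5747 0.3574] L 0.05894738214512982 0.009539468528066697 yaw 0.030798103377072884
[[295.6758632659912, 199.11034774780273], [344.2551727294922, 195.06206512451172], [345.19309997558594, 206.3172378540039], [296.6137924194336, 210.36552047729492]]
centre [0.5747 0.3077] L 0.04145080557526992 0.009755247340604355 yaw 0.034013096633200846
[[284.5705757141113, 138.41765213012695], [351.6352844238281, 133.25881910324097], [352.5235137939453, 144.80587768554688], [285.4588088989258, 149.9647102355957]]
centre [0.5736 0.2579] L 0.05911799356938475 0.009927154531864449 yaw 0.025895573359094554
```

```bash
cat >> h.py <<'E'
def go(p,yaw):
    s=status.get_state()
    T=R.from_euler('xyz',[np.pi,0,yaw]);c=R.from_euler('xyz',s["ee_rot"])
    print("t",round(s["t"],2),"shift mm",np.round((np.array(p)-s["eef_pos"])*1e3,1),"rotvec",np.round((T*c.inv()).as_rotvec(),4),"F",np.round(s["force"],1),"w",round(s["width"],4))
E
python3 -c "
from h import *
go([.5747,.3574,.135],np.pi+.03)"
```

```text
t 1.6 shift mm [  -6.3   40.8 -159.7] rotvec [ 0.0036 -0.0096  0.0772] F [-0.3  0.  -0.4] w 0.0875
```

```bash
python3 -m jog '[[-1.6,10.2,-20,0.001,-0.0024,0.02],[-1.6,10.2,-20,0.001,-0.0024,0.02],[-1.6,10.2,-20,0.001,-0.0024,0.02],[-1.6,10.2,-20,0.001,-0.0024,0.02],[0,0,-20,0,0,0],[0,0,-20,0,0,0],[0,0,-20,0,0,0],[0,0,-15,0,0,0],[0,0,0,0,0,0],[0,0,0,0,0,0]]'
python3 -c "
from h import *
go([.5747,.3574,.066],np.pi+.03)"
```

```text
t: 2.6
eef_pos: [0.5651, 0.3667, 0.1336]
ee_rot: [3.141, -0.001, -3.085]
force: [-0.3, 0.1, 0.0]
width: 0.0874
t 2.6 shift mm [  9.6  -9.3 -67.6] rotvec [-0.0007 -0.0008 -0.0264] F [-0.3  0.1  0. ] w 0.0874
```

```bash
python3 -m jog '[[9,-9,0,0,0,-0.025],[0,0,0,0,0,0],[0,0,0,0,0,0]]'
python3 -c "
from h import *
go([.5747,.3574,.066],np.pi+.03)"
```

```text
t: 2.9
eef_pos: [0.5749, 0.3588, 0.1363]
ee_rot: [3.139, 0.002, -3.11]
force: [0.2, 0.3, 0.6]
width: 0.0878
t 2.9 shift mm [ -0.2  -1.4 -70.3] rotvec [-0.0028  0.0017 -0.002 ] F [0.2 0.3 0.6] w 0.0878
```

```bash
python3 -m jog '[[0,-1.4,-14,-0.002,0.001,0],[0,0,-14,0,0,0],[0,0,-14,0,0,0],[0,0,-14,0,0,0],[0,0,-10,0,0,0],[0,0,0,0,0,0],[0,0,0,0,0,0]]'
python3 -c "
from h import *
go([.5747,.3574,.066],np.pi+.03)"
```

```text
t: 3.6
eef_pos: [0.5743, 0.3567, 0.0642]
ee_rot: [3.142, -0.0, -3.11]
force: [0.5, 0.1, -0.3]
width: 0.0874
t 3.6 shift mm [0.4 0.7 1.8] rotvec [ 0.     -0.0002 -0.0017] F [ 0.5  0.1 -0.3] w 0.0874
```

Aligned with the board, so I'll close on it.

```bash
python3 -m jog '[[0,0,0,0,0,0],[0,0,0,0,0,0],[0,0,0,0,0,0],[0,0,0,0,0,0],[0,0,0,0,0,0],[0,0,0,0,0,0],[0,0,0,0,0,0],[0,0,0,0,0,0]]' 0.5 30
```

```text
t: 4.4
eef_pos: [0.5753, 0.3576, 0.0665]
ee_rot: [3.139, 0.003, -3.11]
force: [0.1, 1.5, 0.6]
width: 0.0596
```

```bash
python3 -m jog '[[0,0,10,0,0,0],[0,0,20,0,0,0],[0,0,30,0,0,0],[0,0,30,0,0,0],[0,0,30,0,0,0],[0,0,20,0,0,0],[0,0,10,0,0,0],[0,0,0,0,0,0]]'
python3 -m jog '[[0,-20,6,0,0,0.01],[0,-30,6,0,0,0.01],[0,-30,6,0,0,0.01],[-2,-30,6,0,0,0.01],[-2,-30,6,0,0,0.01],[-3,-30,6,0,0,0.01],[-3,-30,6,0,0,0.01],[-3,-30,6,0,0,0.01],[-3,-30,6,0,0,0.01],[-3,-30,6,0,0,0.02],[-3,-20,0,0,0,0],[0,0,0,0,0,0]]'
python3 -m jog '[[0,0,0,0,0,0],[0,0,0,0,0,0],[0,0,0,0,0,0]]'
python3 - <<'E'
from h import *
s=status.get_state();print(s["q"]);np.save("w2.npy",np.r_[s["eef_pos"],s["ee_rot"]])
cv2.imwrite("pics/w2.png",eyes.grab_frame("wrist"))
E
```

```text
t: 5.2
eef_pos: [0.5744, 0.3562, 0.2262]
ee_rot: [3.14, 0.003, -3.11]
force: [0.1, -0.2, -0.9]
width: 0.0596
t: 6.4
eef_pos: [0.5432, 0.0332, 0.2719]
ee_rot: [-3.136, -0.018, -2.994]
force: [0.2, -0.1, -0.9]
width: 0.0599
t: 6.7
eef_pos: [0.5427, 0.0338, 0.2698]
ee_rot: [-3.136, -0.021, -2.995]
force: [-0.3, 0.3, -0.2]
width: 0.06
[ 4.22485539e-01  1.29572562e-01 -1.94284671e-01 -4.39267315e-04
 -1.26911405e+00 -2.75354662e-01]
```

View pics/w2.png

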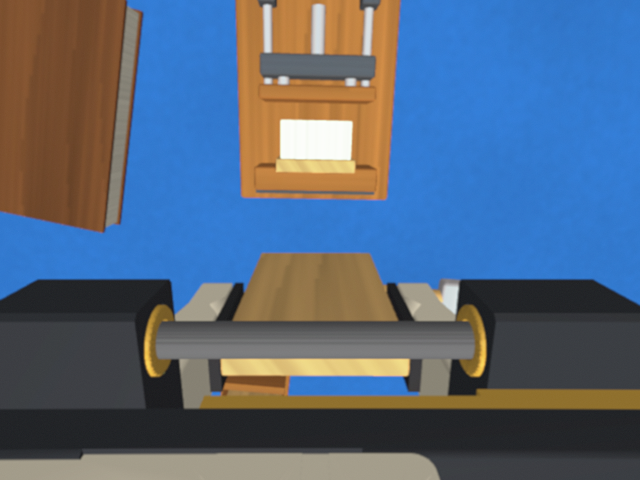

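The wrist view shows the clamp: white page top at (280–352, 120–160), cover strip at (276–355, 160–172), jaw plate at (260–375, 86–101) and bed front corners at about (241,198) and (387,199). The held board's lower edge is at row 253, columns 261–372. Next I fit these.

```bash
python3 - <<'E'
from h import *
np.set_printoptions(precision=4,suppress=True)
im=cv2.imread("pics/w2.png");v=np.load("w2.npy")
C=cal("wrist",dict(eef_pos=v[:3],ee_rot=v[3:]))
def rep(n,b,z):
    p=plane(C,b,z)[:,:2];m=p.mean(0);e=[p[1]-p[0],p[2]-p[1]];L=max(e,key=np.linalg.norm)
    print(n,"centre",m,np.linalg.norm(L),np.linalg.norm(min(e,key=np.linalg.norm)),"yaw",np.arctan(L[1]/L[0]))
r,b=strip(im,(265,110,365,180),(200,215,215));print(b.round(1).tolist());rep("pages",b,.116)
r,b=strip(im,(265,150,365,180),(70,130,185),(175,225,255));print(b.round(1).tolist());rep("cover",b,.12)
# column/row profiles for jaw, fence, bed
g=im.astype(int)
def edges(a,o,n=5):
    d=np.abs(np.diff(a,axis=0)).sum(1);return [(i+o,int(d[i])) for i in range(1,len(d)-1) if d[i]>35 and d[i]>=d[i-1] and d[i]>=d[i+1]]
for c in (266,300,320,340,368): print("col",c,edges(g[70:210,c],70))
for y in (40,93,110,145,180): print("row",y,edges(g[y,225:410],225))
print("heldcols",[(c,edges(g[240:262,c],240)) for c in (270,290,315,340,362)])
E
```

```text
[[280.3, 158.0], [281.0, 119.4], [351.4, 120.8], [350.6, 159.3]]
pages centre [ 0.5486 -0.0286] 0.052114008019594184 0.0280173669795283 yaw 0.12813197216132396
[[274.4, 172.5], [275.0, 156.8], [355.5, 160.1], [354.9, 175.8]]
cover centre [ 0.5465 -0.0093] 0.06036406895242237 0.011642444732214353 yaw 0.10524492092302776
col 266 [(77, 157), (83, 136), (98, 42), (101, 45), (162, 83), (166, 56), (189, 75), (192, 77), (197, 123)]
col 300 [(79, 70), (83, 36), (99, 40), (102, 44), (119, 170), (158, 147), (172, 65), (190, 62), (193, 71), (198, 107)]
col 320 [(75, 37), (79, 71), (99, 51), (102, 52), (119, 198), (158, 119), (172, 88), (190, 79), (193, 75), (198, 118)]
col 340 [(79, 70), (99, 41), (100, 41), (103, 47), (120, 170), (159, 133), (172, 92), (190, 71), (193, 63), (198, 108)]
col 368 [(79, 142), (85, 88), (100, 47), (102, 44), (164, 80), (168, 59), (191, 79), (194, 78), (199, 115)]
row 40 [(236, 110), (263, 108), (270, 90), (310, 74), (322, 69), (323, 69), (324, 69), (363, 96), (370, 95), (397, 109)]
row 93 [(237, 117), (393, 109)]
row 110 [(238, 106), (392, 108)]
row 145 [(239, 108), (279, 172), (351, 167), (390, 107)]
row 180 [(240, 110), (376, 36), (387, 111)]
heldcols [(270, [(252, 103)]), (290, [(252, 102)]), (315, [(252, 99)]), (340, [(252, 103)]), (362, [(252, 93)])]
```

```bash
python3 - <<'E'
from h import *
np.set_printoptions(precision=4,suppress=True)
v=np.load("w2.npy")
C=cal("wrist",dict(eef_pos=v[:3],ee_rot=v[3:]))
l=plane(C,[(236.5,40),(239.5,145)],.02);r=plane(C,[(397.5,40),(390.5,145)],.02)
print("bed sides",l[:,:2],r[:,:2],"yaw",np.arctan2(-(l[1]-l[0])[0],(l[1]-l[0])[1]),np.arctan2(-(r[1]-r[0])[0],(r[1]-r[0])[1]))
th=.125;A=np.array([[np.cos(th),np.sin(th)],[-np.sin(th),np.cos(th)]])
f=lambda n,uv,z:print(n,(plane(C,uv,z)[:,:2]@A.T)*1e3)
f("bed L/R",[(239,115),(391.5,115)],.02)
f("bed front top",[(300,198.5),(340,198.5)],.02)
f("fence top front/back",[(266,166.5),(368,168.5),(300,190.5),(340,190.5)],.065)
f("jaw top front 99/102",[(300,99.5),(340,99.8),(300,102.5),(340,103)],.065)
f("pages jaw-edge",[(300,119.5),(340,120.3)],.116)
f("pages x",[(280,145),(351.5,145)],.116)
f("cover back",[(300,172.5),(340,173)],.12)
f("cover x",[(276,166),(355,168)],.12)
zb=v[2]-.0545
p=plane(C,[(262,252.5),(372,252.5)],zb);Rm=R.from_euler('xyz',v[3:])
print("held bottom near edge, tool mm",Rm.inv().apply(p-v[:3])*1e3, p)
E
```

```text
bed sides [[ 0.6311 -0.1035]
 [ 0.6193 -0.0105]] [[ 0.4844 -0.1258]
 [ 0.4723 -0.0321]] yaw 0.12549904558350927 0.12874501726442453
bed L/R [[ 612.8639 -115.7573]
 [ 465.6848 -119.0187]]
bed front top [[553.3122 -35.8628]
 [512.5168 -36.5946]]
fence top front/back [[583.189  -71.4723]
 [492.515  -71.4898]
 [552.8535 -50.7099]
 [516.7527 -51.3726]]
jaw top front 99/102 [[ 553.7622 -128.2729]
 [ 519.7215 -128.8083]
 [ 553.7341 -125.859 ]
 [ 519.6223 -126.2288]]
pages jaw-edge [[ 552.8423 -110.9485]
 [ 523.1983 -111.0292]]
pages x [[567.637  -92.275 ]
 [513.8353 -93.3886]]
cover back [[552.3356 -72.5102]
 [522.0559 -72.7186]]
cover x [[570.4131 -77.0005]
 [510.8524 -76.6789]]
held bottom near edge, tool mm [[-29.8567  -4.6962  53.8992]
 [ 30.7327  -4.2676  55.1968]] [[0.5718 0.0331 0.2153]
 [0.5118 0.0246 0.2153]]
```

Fits agree to about 1 mm: clamp yaw 0.126, gap centre at world (0.5511, -0.0513). The board is centred in the grip to 0.5 mm. I move above the slot.

```bash
python3 -c "
from h import *
go([.5511,-.0513,.195],np.pi+.126)"
```

```text
t 6.75 shift mm [  8.4 -85.2 -74.8] rotvec [ 0.0085 -0.0205 -0.0212] F [ 0.5 -0.  -0.8] w 0.0599
```

```bash
python3 -m jog '[[1,-12,-6,0.002,-0.004,-0.004],[1,-12,-8,0.002,-0.004,-0.004],[1,-12,-10,0.002,-0.004,-0.004],[1,-12,-10,0.002,-0.004,-0.004],[1,-12,-10,0,-0.004,-0.004],[1,-12,-10,0,0,0],[1,-7,-10,0,0,0],[0,-3,-6,0,0,0],[0,0,0,0,0,0],[0,0,0,0,0,0]]'
python3 -c "
from h import *
go([.5511,-.0513,.195],np.pi+.126)"
```

```text
t: 7.75
eef_pos: [0.5491, -0.0551, 0.1914]
ee_rot: [-3.141, -0.002, -3.016]
force: [0.3, -0.4, 0.3]
width: 0.0599
t 7.75 shift mm [2.  3.8 3.6] rotvec [ 0.0005 -0.0024  0.0006] F [ 0.3 -0.4  0.3] w 0.0599
```

```bash
python3 -m jog '[[2,3.8,0,0,-0.002,0],[0,0,0,0,0,0],[0,0,0,0,0,0],[0,0,0,0,0,0]]'
python3 - <<'E'
from h import *
go([.5511,-.0513,.195],np.pi+.126)
s=status.get_state();np.save("w3.npy",np.r_[s["eef_pos"],s["ee_rot"]])
a=eyes.grab_frame("scene");b=eyes.grab_frame("side");cv2.imwrite("pics/scene3.png",a);cv2.imwrite("pics/side3.png",b)
f=lambda i,x,y:cv2.resize(i[y:y+150,x:x+133],None,fx=3,fy=3,interpolation=2)
cv2.imwrite("pics/pre.png",np.hstack([f(a,260,140),f(b,270,180)]))
E
```

```text
t: 8.15
eef_pos: [0.5524, -0.0495, 0.193]
ee_rot: [-3.141, 0.003, -3.014]
force: [0.0, -0.0, -0.2]
width: 0.0598
t 8.15 shift mm [-1.3 -1.8  2. ] rotvec [ 0.      0.0025 -0.0014] F [ 0.  -0.  -0.2] w 0.0598
```

View pics/pre.png

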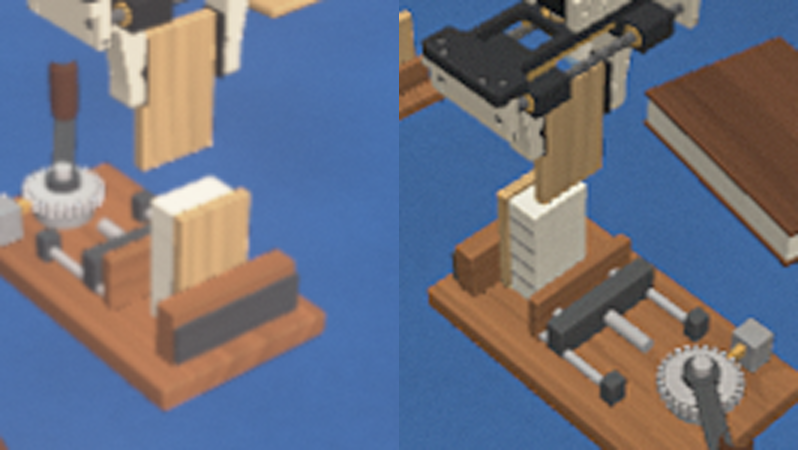

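The board hangs upright and parallel to the notebook, over the gap in both views. I correct by 1–2 mm and lower it.

```bash
python3 -m jog '[[-1.2,-1.6,-6,0,0.002,0],[0,0,-6,0,0,0],[0,0,-6,0,0,0],[0,0,-4,0,0,0],[0,0,0,0,0,0],[0,0,0,0,0,0]]'
python3 -c "
from h import *
for i in range(1): go([.5511,-.0513,.076],np.pi+.126)"
```

```text
t: 8.85
eef_pos: [0.5504, -0.0516, 0.1682]
ee_rot: [-3.142, -0.001, -3.015]
force: [0.3, -0.2, -0.6]
width: 0.0598
t 8.85 shift mm [  0.7   0.3 -92.2] rotvec [ 0.0002 -0.0012 -0.001 ] F [ 0.3 -0.2 -0.6] w 0.0598
```

```bash
python3 -m jog '[[0.6,0.3,-8,0,0,0],[0,0,-10,0,0,0],[0,0,-10,0,0,0],[0,0,-8,0,0,0],[0,0,-4,0,0,0],[0,0,0,0,0,0]]'
python3 -c "
from h import *
for i in range(1): go([.5511,-.0513,.076],np.pi+.126)"
```

```text
t: 9.45
eef_pos: [0.5507, -0.0513, 0.1241]
ee_rot: [-3.142, -0.002, -3.015]
force: [0.1, -0.7, -0.7]
width: 0.0596
t 9.45 shift mm [  0.4  -0.  -48.1] rotvec [ 0.0003 -0.0019 -0.0009] F [ 0.1 -0.7 -0.7] w 0.0596
```

```bash
python3 -m jog '[[0.4,0,-8,0,-0.001,0],[0,0,-10,0,0,0],[0,0,-10,0,0,0],[0,0,-8,0,0,0],[0,0,-4,0,0,0],[0,0,0,0,0,0],[0,0,0,0,0,0]]'
python3 -c "
from h import *
for i in range(1): go([.5511,-.0513,.0745],np.pi+.126)"
```

```text
t: 10.15
eef_pos: [0.5512, -0.0513, 0.0804]
ee_rot: [-3.141, -0.001, -3.015]
force: [-0.7, 0.1, -0.5]
width: 0.0599
t 10.15 shift mm [-0.1  0.  -5.9] rotvec [ 0.0006 -0.001  -0.001 ] F [-0.7  0.1 -0.5] w 0.0599
```

```bash
python3 -m jog '[[0,0,-2,0,0,0],[0,0,-2,0,0,0],[0,0,-1.5,0,0,0],[0,0,0,0,0,0],[0,0,0,0,0,0]]'
python3 -m jog '[[0,0,-1,0,0,0],[0,0,0,0,0,0],[0,0,0,0,0,0]]'
```

```text
t: 10.65
eef_pos: [0.5519, -0.0512, 0.0755]
ee_rot: [-3.141, 0.001, -3.014]
force: [-0.1, -0.1, -0.0]
width: 0.0598
t: 10.95
eef_pos: [0.5521, -0.0512, 0.0747]
ee_rot: [-3.141, 0.001, -3.014]
force: [-0.3, 0.9, -0.2]
width: 0.0597
```

```bash
python3 -m jog '[[-1,0,-1.2,0,0,0],[0,0,-0.5,0,0,0],[0,0,0,0,0,0]]'
python3 -m jog '[[0,0,-1.2,0,0,0],[0,0,0,0,0,0],[0,0,0,0,0,0]]'
```

```text
t: 11.25
eef_pos: [0.5516, -0.0512, 0.0739]
ee_rot: [-3.141, 0.003, -3.014]
force: [-0.3, -0.4, -0.3]
width: 0.06
t: 11.55
eef_pos: [0.5518, -0.0512, 0.074]
ee_rot: [-3.141, 0.004, -3.013]
force: [0.1, -0.1, -0.6]
width: 0.0597
```

```bash
python3 -m jog '[[0,0,-2.5,0,-0.002,0],[0,0,-1,0,0,0],[0,0,0,0,0,0]]'
python3 -m jog '[[0,0,-2.5,0,0,0],[0,0,-1,0,0,0],[0,0,0,0,0,0]]'
```

```text
t: 11.85
eef_pos: [0.552, -0.0516, 0.0739]
ee_rot: [-3.139, 0.007, -3.012]
force: [-0.0, -0.7, -0.9]
width: 0.0596
t: 12.15
eef_pos: [0.5524, -0.0519, 0.0738]
ee_rot: [-3.138, 0.008, -3.011]
force: [-0.5, -0.4, -0.6]
width: 0.0602
```

```bash
python3 - <<'E'
from h import *
s=status.get_state();print({k:np.round(v,3).tolist() for k,v in s.items()})
a=eyes.grab_frame("scene");b=eyes.grab_frame("side")
f=lambda i,x,y:cv2.resize(i[y:y+150,x:x+133],None,fx=3,fy=3,interpolation=2)
cv2.imwrite("pics/in.png",np.hstack([f(a,260,140),f(b,270,190)]))
E
```

```text
{'t': 12.15, 'q': [0.263, 0.307, -0.458, 0.007, -0.797, -0.137], 'qd': [-0.001, -0.004, 0.002, 0.002, -0.005, 0.002], 'joint_efforts': [0.019, -48.165, 22.866, 5.482, -0.105, -0.007], 'eef_pos': [0.552, -0.052, 0.074], 'ee_rot': [-3.138, 0.008, -3.011], 'force': [-0.466, -0.405, -0.607], 'moment': [0.122, 0.007, -0.015], 'width': 0.06}
```

View pics/in.png

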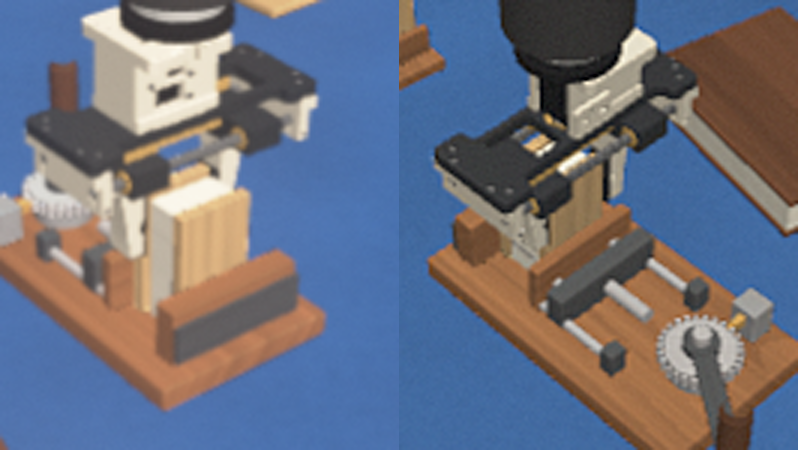

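The board stands between the jaw and the pages, level with the notebook cover. Its underside is at the bed height to within 1 mm, so I release it and rise.

```bash
python3 -m jog '[[0,0,0,0,0,0],[0,0,0,0,0,0],[0,0,0,0,0,0],[0,0,0,0,0,0],[0,0,0,0,0,0],[0,0,0,0,0,0]]' 1
python3 -m jog '[[0,0,6,0,0,0],[0,0,10,0,0,0],[0,0,20,0,0,0],[0,0,25,0,0,0],[0,0,25,0,0,0],[0,0,25,0,0,0],[0,0,20,0,0,0],[0,0,10,0,0,0],[0,0,0,0,0,0]]'
python3 -m jog '[[0,10,10,0,0,0],[0,15,10,0,0,0],[0,15,10,0,0,0],[0,15,10,0,0,0],[0,5,0,0,0,0],[0,0,0,0,0,0],[0,0,0,0,0,0]]'
python3 - <<'E'
from h import *
s=status.get_state();np.save("w4.npy",np.r_[s["eef_pos"],s["ee_rot"]])
cv2.imwrite("pics/w4.png",eyes.grab_frame("wrist"))
E
```

```text
t: 12.85
eef_pos: [0.552, -0.0522, 0.0718]
ee_rot: [-3.137, 0.006, -3.011]
force: [-0.1, -0.3, 0.2]
width: 0.0876
t: 13.75
eef_pos: [0.5512, -0.0527, 0.2246]
ee_rot: [-3.137, 0.009, -3.011]
force: [-0.5, 0.2, -0.3]
width: 0.0874
t: 14.45
eef_pos: [0.5497, 0.0142, 0.2653]
ee_rot: [-3.137, 0.005, -3.009]
force: [0.5, -0.1, 0.8]
width: 0.0876
```

View pics/w4.png

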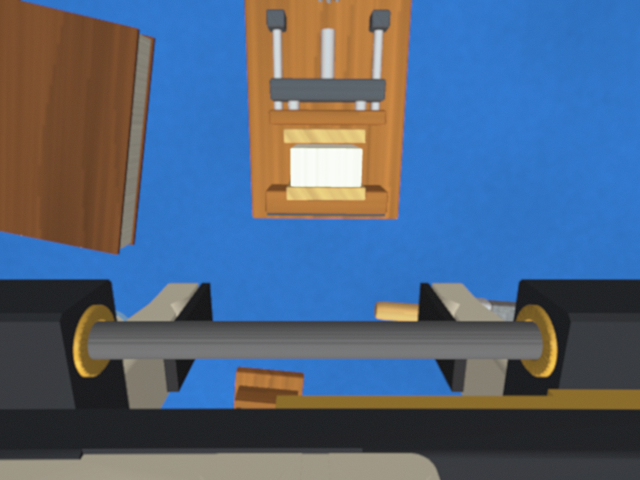

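The new board stands upright (strip at 284–365, 129–142), with the pages at 291–362 and the cover strip below at 287–365. I'll quantify the alignment and work out the grip pose.

```bash
python3 - <<'E'
from h import *
np.set_printoptions(precision=4,suppress=True)
im=cv2.imread("pics/w4.png");v=np.load("w4.npy")
C=cal("wrist",dict(eef_pos=v[:3],ee_rot=v[3:]))
th=.126;A=np.array([[np.cos(th),np.sin(th)],[-np.sin(th),np.cos(th)]])
for n,roi,z,lo,hi in [("board",(275,122,375,146),.12,(70,130,185),(175,235,255)),("pages",(275,140,375,192),.116,(200,215,215),(255,)*3),("cover",(275,184,375,205),.12,(70,130,185),(175,225,255))]:
    r,b=strip(im,roi,lo,hi);p=plane(C,b,z)[:,:2]@A.T;m=p.mean(0);e=[p[1]-p[0],p[2]-p[1]];L=max(e,key=np.linalg.norm)
    print(n,"clamp axes",m*1e3,np.linalg.norm(L)*1e3,"yaw rel",np.arctan(L[1]/L[0]))
O=np.array([.5401,-.1558])
for t in (0,.26,.5,.74):
    a=-np.pi/2-.62+t; g=(O+[.1*np.cos(a),-.105+.1*np.sin(a)])@A; print("grip",t,g)
S=cal("scene");D=cal("side")
g=(O+[-.0581,-.1864])@A
for n,c in (("scene",S),("side",D)): print(n,proj(c,[[*g,.105],[*g,.053]]))
go([*g,.16],np.pi+.126)
E
```

```text
board clamp axes [ 542.5156 -120.1938] 59.31361497833552 yaw rel 0.006165716939998514
pages clamp axes [540.6581 -97.4247] 51.96907373678265 yaw rel 0.006422947993256011
cover clamp axes [541.2431 -78.547 ] 60.10371756095643 yaw rel 0.006982350891928478
grip 0 [ 0.5212 -0.2789]
grip 0.26 [ 0.5454 -0.2881]
grip 0.5 [ 0.5692 -0.2909]
grip 0.74 [ 0.5929 -0.2878]
scene [[280.4601 158.6731]
 [281.1062 177.4064]]
side [[382.5537 323.7795]
 [380.5403 339.3184]]
t 14.5 shift mm [ -28.5 -292.9 -105.1] rotvec [ 0.0035  0.0054 -0.0063] F [-0.2  0.3  0.2] w 0.0874
```

Board against notebook: about 1.5 mm off sideways, yaw within 0.001 rad, centred in the gap. That is good. The predicted grip pose projects onto the observed handle in both views, so I move over it.

```bash
python3 -m jog '[[-2,-20,0,0,0,0],[-3,-30,0,0,0,0],[-3,-30,0,0,0,0],[-3,-30,-5,0,0,0],[-3,-30,-5,0,0,0],[-3,-30,-5,0,0,0],[-3,-30,-5,0,0,0],[-3,-30,-10,0,0,0],[-2,-25,-10,0,0,0],[-1,-15,-10,0,0,0],[0,-4,0,0,0,0],[0,0,0,0,0,0]]'
python3 -m jog '[[0,0,0,0,0,0],[0,0,0,0,0,0]]'
python3 -c "
from h import *
go([.5212,-.2789,.16],np.pi+.126)"
```

```text
t: 15.7
eef_pos: [0.5168, -0.2754, 0.2075]
ee_rot: [-3.139, -0.004, -3.015]
force: [0.2, -0.2, 0.5]
width: 0.0875
t: 15.9
eef_pos: [0.5169, -0.2749, 0.2079]
ee_rot: [-3.139, -0.004, -3.015]
force: [0.2, -0.4, 0.3]
width: 0.0876
t 15.9 shift mm [  4.3  -4.  -47.9] rotvec [ 0.0032 -0.004  -0.0003] F [ 0.2 -0.4  0.3] w 0.0876
```

```bash
python3 -m jog '[[4,-4,-15,0.002,-0.003,0],[0,0,-20,0,0,0],[0,0,-20,0,0,0],[0,0,-15,0,0,0],[0,0,-5,0,0,0],[0,0,0,0,0,0],[0,0,0,0,0,0]]'
python3 - <<'E'
from h import *
go([.5212,-.2789,.066],np.pi+.126)
a=eyes.grab_frame("scene");b=eyes.grab_frame("side")
f=lambda i,x,y:cv2.resize(i[y:y+150,x:x+133],None,fx=3,fy=3,interpolation=2)
cv2.imwrite("pics/hn.png",np.hstack([f(a,225,90),f(b,300,240)]))
E
```

```text
t: 16.6
eef_pos: [0.5251, -0.2749, 0.1361]
ee_rot: [-3.137, 0.008, -3.008]
force: [-0.2, -0.1, 0.8]
width: 0.0876
t 16.6 shift mm [ -3.9  -4.  -70.1] rotvec [ 0.0033  0.0083 -0.0078] F [-0.2 -0.1  0.8] w 0.0876
```

View pics/hn.png

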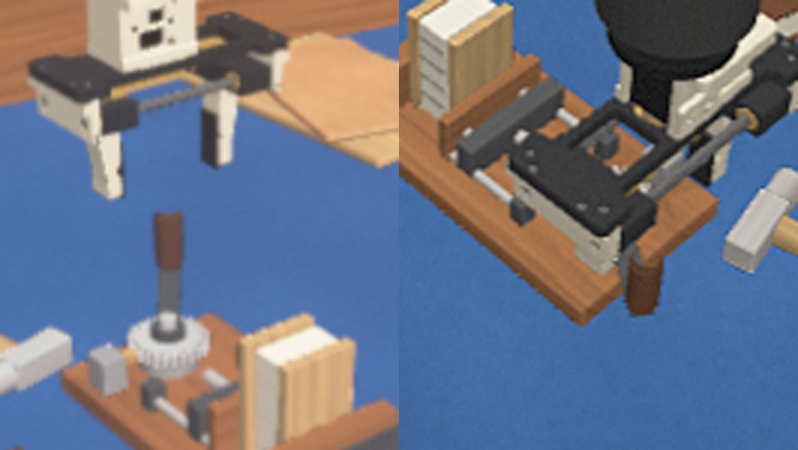

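The grip stands between and below the open fingers in both views. I correct and go down.

```bash
python3 -m jog '[[-4,-5,-6,0.003,0.006,-0.006],[0,-1,-15,0,0.002,0],[0,0,-15,0,0,0],[0,0,-8,0,0,0],[0,0,0,0,0,0],[0,0,0,0,0,0]]' 0.75
python3 -c "
from h import *
go([.5212,-.2789,.066],np.pi+.126)"
```

```text
t: 17.3
eef_pos: [0.5208, -0.2824, 0.0898]
ee_rot: [-3.141, 0.002, -3.016]
force: [-0.6, 0.1, 0.5]
width: 0.0654
t 17.3 shift mm [  0.4   3.5 -23.8] rotvec [0.0004 0.0019 0.0002] F [-0.6  0.1  0.5] w 0.0654
```

```bash
python3 -m jog '[[0,3,-8,0,0,0],[0,0,-10,0,0,0],[0,0,-4,0,0,0],[0,0,0,0,0,0],[0,0,0,0,0,0]]'
python3 -m jog '[[0,0,0,0,0,0],[0,0,0,0,0,0],[0,0,0,0,0,0],[0,0,0,0,0,0],[0,0,0,0,0,0],[0,0,0,0,0,0],[0,0,0,0,0,0],[0,0,0,0,0,0]]' 0.2 25
python3 -c "
from h import *
go([.5212,-.2789,.066],np.pi+.126)"
```

```text
t: 17.8
eef_pos: [0.5214, -0.2792, 0.0665]
ee_rot: [-3.14, 0.003, -3.015]
force: [0.9, -0.5, 0.9]
width: 0.0658
t: 18.6
eef_pos: [0.5194, -0.279, 0.0674]
ee_rot: [-3.141, 0.0, -3.016]
force: [-0.9, 0.8, 1.7]
width: 0.0234
t 18.6 shift mm [ 1.8  0.1 -1.4] rotvec [0.0002 0.0004 0.0003] F [-0.9  0.8  1.7] w 0.0234
```

Gripped (23.4 mm). Now the first click: along the arc by about (+24, -9).

```bash
python3 -m jog '[[5,-3,0,0,0,0],[6,-2.5,0,0,0,0],[6,-2.5,0,0,0,0],[5,-1.5,0,0,0,0],[0,0,0,0,0,0],[0,0,0,0,0,0]]'
python3 -c "
from h import *
go([.544,-.2881,.066],np.pi+.126)"
```

```text
t: 19.2
eef_pos: [0.5376, -0.2865, 0.0674]
ee_rot: [3.137, -0.007, -3.017]
force: [-3.7, 2.1, 2.9]
width: 0.0236
t 19.2 shift mm [ 6.4 -1.6 -1.4] rotvec [-0.0036 -0.0076  0.001 ] F [-3.7  2.1  2.9] w 0.0236
```

```bash
python3 -m jog '[[6,-2,0,0,-0.003,0],[5,-1,0,0,-0.003,0],[0,0,0,0,0,0],[0,0,0,0,0,0]]'
python3 -m jog '[[6,-1,0,0,0,0],[6,-1,0,0,0,0],[6,-1,0,0,0,0],[6,0,0,0,0,0],[0,0,0,0,0,0],[0,0,0,0,0,0]]'
python3 -c "
from h import *
go([.568,-.2907,.066],np.pi+.126)"
```

```text
t: 19.6
eef_pos: [0.5447, -0.2885, 0.0672]
ee_rot: [3.135, -0.007, -3.017]
force: [-4.5, 2.9, 6.4]
width: 0.0234
t: 20.2
eef_pos: [0.5627, -0.2907, 0.0674]
ee_rot: [3.131, -0.016, -3.019]
force: [-3.0, 1.4, 2.8]
width: 0.0235
t 20.2 shift mm [ 5.3  0.  -1.4] rotvec [-0.0081 -0.0175  0.0033] F [-3.   1.4  2.8] w 0.0235
```

```bash
python3 -m jog '[[5,0,0,-0.006,-0.012,0],[3,0,0,-0.004,-0.008,0],[0,0,0,0,0,0],[0,0,0,0,0,0]]'
python3 -m jog '[[6,0,0,-0.003,-0.005,0],[6,0.5,0,0,-0.003,0],[5,1,0,0,-0.003,0],[0,0,0,0,0,0],[0,0,0,0,0,0]]'
python3 -c "
from h import *
go([.592,-.288,.066],np.pi+.126)"
```

```text
t: 20.6
eef_pos: [0.5667, -0.2909, 0.0673]
ee_rot: [-3.14, -0.003, -3.02]
force: [-3.2, 1.7, 4.4]
width: 0.0234
t: 21.1
eef_pos: [0.5755, -0.2906, 0.0672]
ee_rot: [-3.137, -0.005, -3.021]
force: [-5.8, 1.2, 4.9]
width: 0.0238
t 21.1 shift mm [16.5  2.6 -1.2] rotvec [ 0.0054 -0.0045  0.0056] F [-5.8  1.2  4.9] w 0.0238
```

```bash
python3 -m jog '[[5,0.5,0,0,0,0],[5,1,0,0,0,0],[0,0,0,0,0,0],[0,0,0,0,0,0]]'
python3 -c "
from h import *
go([.592,-.288,.066],np.pi+.126)"
```

```text
t: 21.5
eef_pos: [0.5806, -0.29, 0.0673]
ee_rot: [-3.137, -0.012, -3.023]
force: [-5.3, 0.0, 5.8]
width: 0.0235
t 21.5 shift mm [11.4  2.  -1.3] rotvec [ 0.0057 -0.0114  0.0069] F [-5.3  0.   5.8] w 0.0235
```

```bash
python3 -m jog '[[5,1,0,0.003,-0.005,0.003],[5,1,0,0.002,-0.005,0.003],[0,0,0,0,0,0],[0,0,0,0,0,0]]'
python3 -c "
from h import *
go([.592,-.288,.066],np.pi+.126)"
```

```text
t: 21.9
eef_pos: [0.5877, -0.2887, 0.0674]
ee_rot: [-3.141, -0.005, -3.017]
force: [-3.2, 0.7, 4.2]
width: 0.0235
t 21.9 shift mm [ 4.3  0.7 -1.4] rotvec [ 0.0009 -0.0045  0.0015] F [-3.2  0.7  4.2] w 0.0235
```

```bash
python3 -m jog '[[3.5,0.5,0,0,-0.003,0],[1.5,0,0,0,-0.002,0],[0,0,0,0,0,0],[0,0,0,0,0,0],[0,0,0,0,0,0]]'
python3 - <<'E'
from h import *
go([.592,-.288,.066],np.pi+.126)
a=eyes.grab_frame("scene");b=eyes.grab_frame("side")
f=lambda i,x,y:cv2.resize(i[y:y+150,x:x+133],None,fx=3,fy=3,interpolation=2)
cv2.imwrite("pics/end.png",np.hstack([f(a,225,140),f(b,280,220)]))
E
```

```text
t: 22.4
eef_pos: [0.5893, -0.2883, 0.0674]
ee_rot: [-3.141, -0.005, -3.018]
force: [-5.5, 0.7, 4.8]
width: 0.0234
t 22.4 shift mm [ 2.7  0.3 -1.4] rotvec [ 0.0009 -0.0045  0.0021] F [-5.5  0.7  4.8] w 0.0234
```

View pics/end.png

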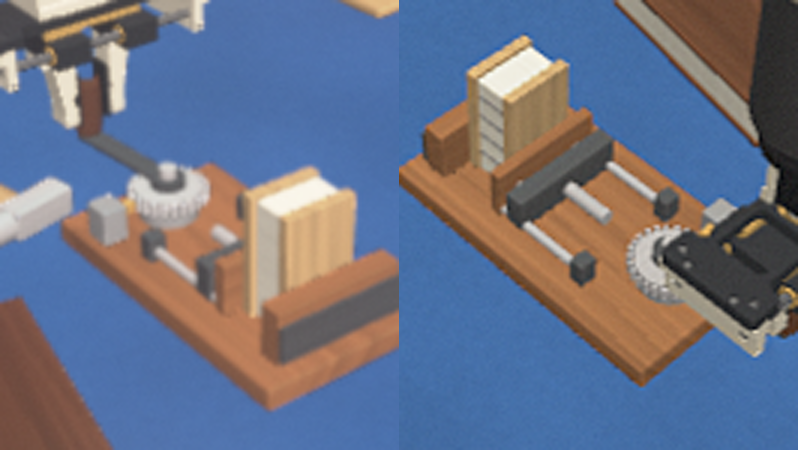

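The scene view shows the arm swung round with the jaw closed on the board and the notebook against the fence; the board is upright and level with the cover. By tool travel from rest the handle is at about 0.72 rad, so I add about 2 mm to sit in the third notch (0.74), then watch the hold.

```bash
python3 -m jog '[[4,0.5,0,0,-0.003,0],[2,0,0,0,0,0]]'
python3 - <<'E'
from h import *
for i in range(8):
    eyes.grab_frame("side");s=status.get_state();p=np.array(s["eef_pos"])
    g=p[:2]-[.5194,-.279]
    th=.126;y=g@np.array([np.cos(th),np.sin(th)])*10  # clamp-x travel /100mm
    print(round(s["t"],2),p.round(4),np.round(s["force"],1),"angle",round(np.arcsin(np.sin(-.62)+y)+.62,3))
E
```

```text
t: 22.7
eef_pos: [0.5932, -0.2875, 0.0671]
ee_rot: [3.141, -0.005, -3.018]
force: [-7.6, 1.9, 8.0]
width: 0.0234
22.75 [ 0.5932 -0.2875  0.0671] [-7.8  2.2  7. ] angle 0.761
22.8 [ 0.5932 -0.2875  0.0671] [-8.2  2.3  7.5] angle 0.761
22.85 [ 0.5931 -0.2875  0.0671] [-7.9  0.9  7.3] angle 0.76
22.9 [ 0.5931 -0.2876  0.0671] [-7.4  1.9  7.3] angle 0.76
22.95 [ 0.5931 -0.2875  0.0671] [-7.3  0.9  7.6] angle 0.759
23.0 [ 0.593  -0.2875  0.0671] [-7.8  1.8  6.8] angle 0.759
23.05 [ 0.5931 -0.2875  0.0671] [-7.9  0.9  7.8] angle 0.759
23.1 [ 0.593  -0.2875  0.0671] [-7.6  1.4  7.2] angle 0.759
```

The hold is steady at 0.76 rad, just past the third notch: the push has stepped up to about 7.5 N, and the next tooth top is at 0.86. Handing in.

```bash
python3 -c "
from station import workorder
print(workorder.job_done())"
```

```text
the job is handed in; nothing more can be done
None
```

The matching board is in the clamp and released. The handle is at the third click with the gripper still holding it, and I handed the job in at about 23 s of the 64 s.

- **Board:** I took the 60 × 100 mm board by its narrow edges and stood it in the gap. After release, the wrist camera showed it centred in the gap and turned less than 0.001 rad relative to the notebook. It sits about 1.3–1.9 mm to one side of the notebook, which I left as it was.
- **Handle:** I worked out the angle from how far the gripper travelled, since nothing reads it directly. It held at about 0.76 rad for the last 0.4 s I watched. That is just past the third notch at 0.74 and short of the next tooth top at 0.86. The push had risen to about 7.5 N, as expected on leaving a notch.
- **Last view:** The picture at about 0.72 rad, just before the final nudge, showed the jaw closed on the board and notebook, both upright. I saw no contact with the other boards or the things on the bench.
- **Disagreement:** When I set the board down, the force reading stayed near zero although the arm had stopped descending. I took it as resting on the bed because its height matched, and on release the gripper dropped 2 mm.

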